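# Start the press spindle in its thread and keep hold of it

## Task

The crank spindle of the small spindle press is only standing on top of its thread. Wind the crank backward (counter-clockwise seen from above) until you feel the spindle drop into the start of the thread, then wind it forward (clockwise) one full turn from there so that it is properly started. Finish while still gripping the wooden crank knob between the fingers, holding the crank still there, and leave the pie dish, whisk, spatula and glass bowl where they are.

Things in the scene. Friction and masses are not known exactly. Their poses are not given: they have to be found in the camera images.
- press: The spindle press, too heavy to move: grey base 200 x 180 x 20 mm, two columns 78 mm to either side (own +y, -y) carrying a grey bridge (52 x 190 mm, top at 147 mm). On it a steel collar, 45 mm across, up to 171 mm: its rim is the thread start, with one 8 mm step. Spindle and press plate hang through it. Origin: on the counter straight below the vertical spindle axis.
- spindle_top (a point): Point on the spindle axis level with the top of the crank arm, 200 mm above the counter at the start; moves up and down with the spindle. The crank arm is a level steel bar 18 mm wide, 8 mm thick, reaching 58 mm from the axis; the hub does not stand above it.
- knob_grip (a point): Where to grip the crank's knob: on its vertical axis, 23 mm above the arm's top, 16 mm below the knob's top. The knob: dark wood, round, upright, 24 mm diameter, 38 mm tall, at the crank's end, 50 mm from the spindle axis. It spins freely on its pin, so it can be gripped and carried round without turning the wrist, or be pushed from the side.
- crank_knob: The same wooden knob; origin in the middle of its underside, 22 mm below knob_grip.
- crank_turn (a joint): Crank angle in rad, growing counter-clockwise from above (backward, loosening), falling clockwise (forward); counts on past full turns; at 0 the arm points along the press's +x. Turns with 1 to 3 N at the knob, stays where left. The drop comes within half a turn backward of the start; 25 degrees beyond it a ramp begins on which the spindle would climb out again.
- spindle_height (a joint): Height of spindle and crank in m: 0 standing on top of the thread (start), negative is down. At the thread start it falls 8 mm (to -0.008) by its own weight of about 8 N, unless the fingers carry it; from there it winds down 8 mm per full turn forward, to about -0.016 after one turn. Slack in the thread 1.5 mm.
- pie_dish: White ceramic pie dish, 200 mm across, 35 mm high, bystander; origin at the middle of its underside.
- glass_bowl: Glass bowl, 150 mm across, 70 mm high, bystander; origin at the middle of its underside.
- whisk: Steel whisk lying along its x axis, handle to -x, 260 mm long, about 30 mm high, bystander; origin on the counter at the middle of its length, under the neck.
- spatula: Teal spatula lying along its x axis, handle to -x, bystander; origin on the counter.

How it is judged:
By the outcome, as a careful person would: the job done as asked, in the order asked, and still so for the second after the job is handed in, while the arm keeps its last pose, push and grip.
It also fails if it takes over 61 s, if anything falls off the work surface, if the arm or the gripper's body presses on something with over 40 N, if the wrist force passes 120 N, or if a joint passes its speed limit or range.

## Robot

A 6-joint arm with a two-finger parallel gripper is mounted at the origin on the work surface. World frame = base frame: x ahead of the robot, y to its left, z up, the work surface at z = 0. Lengths are in m, angles in rad, forces in N, time in s.
With the tool pointing down it reaches from about 0.35 to 0.925 m from the base axis. Payload 6.4 kg.
Tool frame: the origin (TCP) lies at the very end of the fingers, on their centre line; the grasp point (between the pads) lies 19 mm behind it; z points along the fingers, y is the direction in which the jaws open and shut (so a half turn about z gives the same grasp; the last joint's range is limited). The gripper opens to 94 mm and grips with 3 to 60 N. Pads are 16 mm wide; open, the fingers measure 119 mm over their backs; the gripper's body (75 mm by 177 mm) begins 78 mm behind the grasp point.
Start: joints at [-1.352, 0.245, 1.558, -0, 1.339, -0.174], TCP at [0.249, -0.601, 0.205] pointing down, gripper open.
Joint ranges: [-3.13, 3.13], [-1.02, 2.26], [0.13, 2.54], [-0.95, 4.09], [0.21, 2.88], [-2.74, 2.74]. Speed limits (rad/s): [2.57, 2.57, 3.14, 3.14, 3.14, 3.14].

## Interface

Orientations are given as a 3x3 rotation matrix whose columns are the frame's x, y, z axes.
In Python, from rig import bot gives the robot as it stands. The module is installed in compiled form; this text tells all that it offers.
- The arm moves only by the tool step_arm, never from a script. Its argument "steps" is a list that holds one entry, the list of rows, each a list of 4 numbers: the shift along the world's x, y, z in units of 40 mm (1.0 is 40 mm), then the turn about the world's z in units of 5 degrees (1.0 is 5 degrees). A call has 1 to 5 rows; each row is the pose to reach, as a shift and turn from the pose commanded when the call began; what a row does not reach only later rows make up. A row lasts 1/8 s, in which the tool goes at most 62.5 mm and 10.7 degrees, less where a joint would pass 70% of its speed; a pose out of reach is approached as far as the arm can. A call with a gripper value outside its range is refused whole. "grip" is the finger opening in mm, from 0 to 94, set as the call begins (left out, the last holds). The fingers move at their own pace and stop on an object; "squeeze" is the grip in N (left out, the last holds). Time passes only in rows, so rows that repeat a pose let the fingers close. It gives the time, the measured TCP pose, the force and the opening at its end, in the units of the state.
- bot.get_obs(): the state, without advancing time (a new reading comes with each control period).
- bot.grab_frame(name): name is "scene" or "top"; returns a dict with "img" (420x560x3 uint8, red, green, blue), "range_z" (420x560 float32, m along the optical axis (not along the pixel's ray), 0 where there is no reading), "vfov" (degrees; the focal length in pixels is half the picture's height over the tangent of half this angle, whatever the lens; pixels are square), "cx", "cy" (the principal point, pixels), "R" (3x3) and "t" (3): a world point X has camera coordinates R X + t. Camera axes: x right, y down, z forward; pixel columns grow to the right and rows downward; lengths in m; the calibration is good to about 2 mm. A picture is of the moment at which its call begins.
- bot.sign_off(): hands the job in, once; it reports no verdict.
The state is a dict: "time_s": time; "qpos": joint angles; "joint_velocities": joint speeds; "effort": joint torques, N m; "position": TCP position; "tool_rot": TCP orientation; "ft_force": force on the tool from outside, world axes, zero at the start; "torque": the same for the moment, N m; "opening": finger opening in m.
Only numpy, scipy, OpenCV 4.12 (cv2) and the standard library are available. Lean on these libraries where they do the work, as an engineer would, in place of code of your own. Each camera call takes 0.05 s, during which the arm holds its last target. There are 200 camera calls.

## Working session

There is one attempt and no reset: what is moved stays moved. The work goes in short steps, Python scripts to look and compute and a tool call to move; the robot and the scene stay as the last step left them, time stands still between calls to the robot, and variables do not carry over. Pictures are saved under pics/ and viewed, about 8 in all and at most 12, crops included, and the job is handed in when it is done.

Besides the shell and the picture viewer there is one more tool, called after "Emit:" as name(argument=value, ...), one argument or row to a line, values as JSON. step_arm: Moves the arm, as the interface text tells. Its arguments: {"type":"object","properties":{"steps":{"type":"array","items":{"type":"array","items":{"type":"array","items":{"type":"number"}}}},"grip":{"type":"number"},"squeeze":{"type":"number"}},"required":["steps"]}

```bash
mkdir -p pics; cat > h.py <<'E'
import numpy as np, cv2
from rig import bot
def grab(n,f=None):
    d=bot.grab_frame(n)
    if f: cv2.imwrite(f,d["img"][:,:,::-1])
    return d
def pts(d):
    h,w=d["range_z"].shape; f=h/2/np.tan(np.radians(d["vfov"])/2)
    v,u=np.mgrid[:h,:w]; z=d["range_z"]
    c=np.stack([(u-d["cx"])/f*z,(v-d["cy"])/f*z,z],-1)
    P=(c-d["t"])@d["R"]; P[z==0]=np.nan
    return P
E
python3 - <<'E'
from h import *
for n in("scene","top"):
    d=grab(n,f"pics/{n}0.png"); print(n,d["vfov"],d["cx"],d["cy"],-d["R"].T@d["t"]); np.save(n+"P.npy",pts(d))
o=bot.get_obs(); print(o["time_s"],o["position"],o["tool_rot"],o["ft_force"],o["opening"])
E
```

```text
scene 49.97952086251846 272.6707101557844 212.40440141391574 [ 0.97739534 -0.50565048  1.11014663]
top 54.935087894982225 272.3054803013414 213.16719582011743 [ 0.40225497 -0.00424779  1.40524297]
0.1 [ 0.24872033 -0.59997632  0.20452231] [[ 9.23836133e-01  3.82788034e-01 -3.48489584e-04]
 [ 3.82788080e-01 -9.23834781e-01  1.60751794e-03]
 [ 2.93391831e-04 -1.61848081e-03 -9.99998647e-01]] [ 1.02657035 -0.64321146 -0.31796149] 0.09387477122111215
```

View pics/scene0.png

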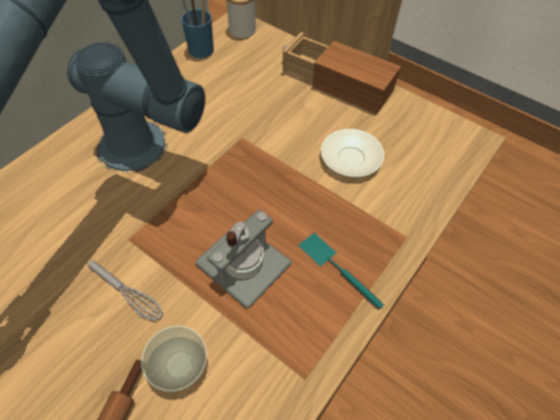

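View pics/top0.png

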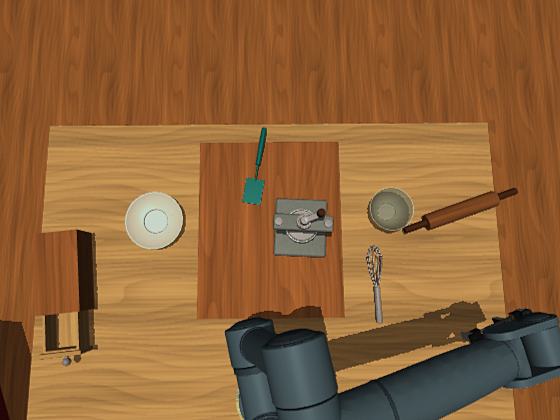

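The top view shows the press at about (303,225) and its dark knob at (320,213). The crank points to image right and slightly up. The bystanders are well clear of the press. Next I measure.

```bash
python3 - <<'E'
from h import *
P=np.load("topP.npy"); im=cv2.imread("pics/top0.png").astype(int)
c=P[225,303];print(c)
reg=(abs(P[...,0]-c[0])<.13)&(abs(P[...,1]-c[1])<.13)
z=P[...,2]
br=reg&(z>.137)&(z<.153); q=P[br][:,:2].astype(np.float32); print("bridge",br.sum(),cv2.minAreaRect(q))
ba=reg&(z>.012)&(z<.03); q=P[ba][:,:2].astype(np.float32); print("base",ba.sum(),cv2.minAreaRect(q))
for lo,hi in((.16,.18),(.19,.208),(.215,.25)):
    m=reg&(z>lo)&(z<hi); print(lo,m.sum(),np.nanmean(P[m],0) if m.any() else 0)
m=reg&(z>.225)&(z<.25); (x,y),r=cv2.minEnclosingCircle(P[m][:,:2].astype(np.float32)); print("knob",x,y,r,np.median(z[m]))
S=np.load("sceneP.npy");zs=S[...,2]
reg=(abs(S[...,0]-c[0])<.13)&(abs(S[...,1]-c[1])<.13)
m=reg&(zs>.232)&(zs<.25); print("scene knob",m.sum(),cv2.minEnclosingCircle(S[m][:,:2].astype(np.float32)),np.median(zs[m]))
m=reg&(zs>.195)&(zs<.204);print(m.sum(),S[m].mean(0))
br=reg&(zs>.14)&(zs<.15); print("bridge",cv2.minAreaRect(S[br][:,:2].astype(np.float32)))
d=cv2.imread("pics/top0.png")[185:265,263:343]; cv2.imwrite("pics/c0.png",cv2.resize(d,(560,560),interpolation=cv2.INTER_CUBIC))
E
```

```text
[ 0.55880159 -0.10618467  0.15255271]
bridge 724 ((0.5679383277893066, -0.10781922191381454), (0.19042707979679108, 0.05212411656975746), 86.67313385009766)
base 1686 ((0.5478183627128601, -0.09469207376241684), (0.19986380636692047, 0.24176517128944397), 86.79409790039062)
0.16 91 [ 0.56427167 -0.10429566  0.16816619]
0.19 113 [ 0.57234654 -0.11989876  0.19928701]
0.215 60 [ 0.58469743 -0.1526734   0.23505291]
knob 0.5858376026153564 -0.1536940485239029 0.011567757464945316 0.2367151269412721
scene knob 78 ((0.5861111879348755, -0.15319643914699554), 0.01174899935722351) 0.23751396440974004
129 [ 0.5727158  -0.11745758  0.19904395]
bridge ((0.5680899620056152, -0.10773608088493347), (0.18842314183712006, 0.05229867622256279), 86.49181365966797)
```

View pics/c0.png

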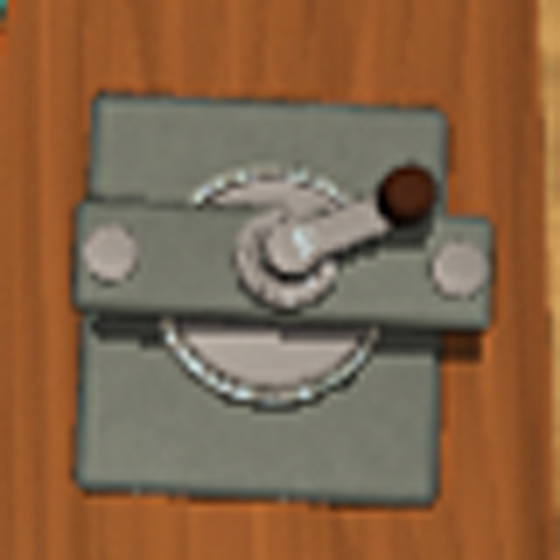

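Positions found:
- **Axis:** (0.568, -0.108).
- **Knob:** (0.586, -0.1535), which puts the crank at about -68° in world angle.
- **Backward direction:** the world angle increases.

I'll approach with the jaws tangential to the crank, so I turn the tool by -90°.

Emit:
step_arm(
  steps=[
    [[0.8,1.1,0.6,-1.8],[1.7,2.2,1.2,-3.6],[2.5,3.3,1.6,-5.4],[3.4,4.5,2.0,-7.2],[4.2,5.6,2.0,-9]],
  ],
  grip=60,
)

```text
time_s: 0.72
position: [0.4181, -0.3752, 0.2869]
tool_rot: [[0.922, -0.387, 0.002], [-0.387, -0.922, -0.002], [0.002, 0.001, -1.0]]
ft_force: [-0.3, 0.1, 1.0]
opening: 0.0603
```

Emit:
step_arm(
  steps=[
    [[0.8,1.1,0,-1.8],[1.7,2.2,0,-3.6],[2.5,3.3,0,-5.4],[3.4,4.5,0,-7.2],[4.2,5.6,0,-9]],
  ],
)

```text
time_s: 1.35
position: [0.5856, -0.1506, 0.285]
tool_rot: [[0.378, -0.926, -0.001], [-0.926, -0.378, 0.0], [-0.0, 0.0, -1.0]]
ft_force: [0.4, -0.8, -0.5]
opening: 0.0603
```

Emit:
step_arm(
  steps=[
    [[0,0,0,0],[0,0,0,0]],
  ],
)

```text
time_s: 1.6
position: [0.5845, -0.1526, 0.2849]
tool_rot: [[0.384, -0.923, -0.001], [-0.923, -0.384, 0.0], [-0.0, 0.001, -1.0]]
ft_force: [-0.5, -0.3, -0.1]
opening: 0.06
```

Emit:
step_arm(
  steps=[
    [[0.03,-0.02,-0.5,0],[0.03,-0.02,-1.0,0],[0.03,-0.02,-1.5,0],[0.03,-0.02,-1.97,0],[0.03,-0.02,-1.97,0]],
  ],
)

```text
time_s: 2.22
position: [0.5848, -0.1529, 0.204]
tool_rot: [[0.383, -0.924, -0.004], [-0.924, -0.383, 0.002], [-0.003, 0.003, -1.0]]
ft_force: [0.5, 0.1, 0.6]
opening: 0.06
```

Emit:
step_arm(
  steps=[
    [[0,0,0,0],[0,0,0,0],[0,0,0,0],[0,0,0,0],[0,0,0,0]],
  ],
  grip=20,
  squeeze=3,
)

```text
time_s: 2.85
position: [0.5862, -0.1534, 0.2071]
tool_rot: [[0.383, -0.924, 0.001], [-0.924, -0.383, -0.0], [0.001, -0.001, -1.0]]
ft_force: [0.2, -0.3, 0.7]
opening: 0.024
```

```bash
python3 - <<'E'
from h import *
d=grab("scene");P=pts(d)
X=np.array([.575,-.12,.2]);f=210/np.tan(np.radians(d["vfov"])/2);c=d["R"]@X+d["t"];u,v=int(c[0]/c[2]*f+d["cx"]),int(c[1]/c[2]*f+d["cy"])
print(u,v);cv2.imwrite("pics/s1.png",cv2.resize(d["img"][v-50:v+50,u-50:u+50,::-1],(600,600),interpolation=cv2.INTER_CUBIC))
o=bot.get_obs();print(o["position"],o["ft_force"],o["opening"],o["qpos"])
# rows for CCW winding in 5deg steps
a=np.arctan2(-.1535+.1078,.586-.568);print(np.degrees(a))
E
```

```text
237 231
[ 0.58624182 -0.15336634  0.20706163] [0.28317378 0.19893765 2.12150498] 0.02354515108602917 [-4.42819690e-01  1.41898258e-01  1.67351554e+00  8.98248603e-05
  1.32543084e+00  2.30595994e+00]
-68.50185456748817
```

View pics/s1.png

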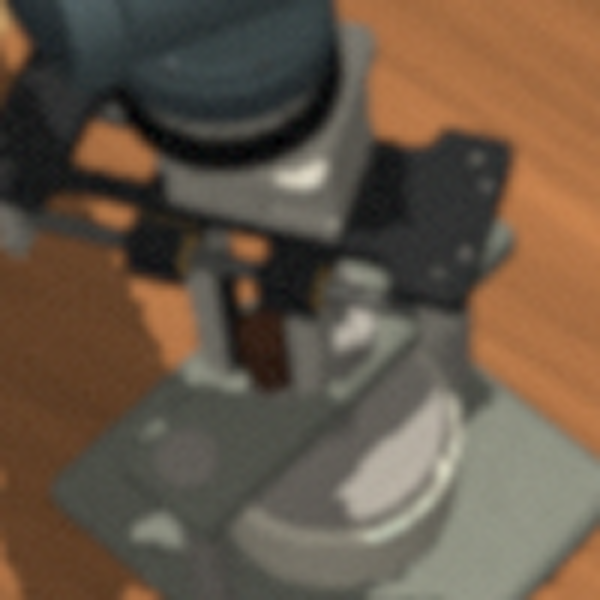

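The crop shows both pads closed on the brown knob at about (262,345), at an opening of 24 mm. Next I work out the winding table.

```bash
cat > tab.py <<'E'
import numpy as np,sys
a0,step,n=map(float,sys.argv[1:4]); r=.0495
g=lambda a:r*np.array([np.cos(np.radians(a)),np.sin(np.radians(a))])/.04
for i in range(int(n)):
    A=a0+2*i*step; print(round(A), *[np.round(g(A+k*step)-g(A),2).tolist() for k in(1,2)])
E
python3 tab.py -68.5 5 18
```

```text
-68 [0.1, 0.04] [0.19, 0.1]
-58 [0.09, 0.06] [0.17, 0.13]
-48 [0.08, 0.07] [0.15, 0.16]
-38 [0.06, 0.09] [0.12, 0.18]
-28 [0.05, 0.1] [0.09, 0.2]
-18 [0.03, 0.1] [0.05, 0.21]
-8 [0.01, 0.11] [0.01, 0.22]
2 [-0.01, 0.11] [-0.02, 0.21]
12 [-0.03, 0.1] [-0.06, 0.21]
22 [-0.04, 0.1] [-0.1, 0.19]
32 [-0.06, 0.09] [-0.13, 0.17]
42 [-0.07, 0.08] [-0.16, 0.15]
52 [-0.09, 0.06] [-0.18, 0.12]
62 [-0.1, 0.05] [-0.2, 0.09]
72 [-0.1, 0.03] [-0.21, 0.05]
82 [-0.11, 0.01] [-0.22, 0.01]
92 [-0.11, -0.01] [-0.21, -0.02]
102 [-0.1, -0.03] [-0.21, -0.06]
```

Emit:
step_arm(
  steps=[
    [[0.1,0.04,0,1],[0.19,0.1,0,2],[0.19,0.1,0,2],[0.19,0.1,0,2]],
  ],
)

```text
time_s: 3.4
position: [0.594, -0.1495, 0.207]
tool_rot: [[0.536, -0.844, 0.001], [-0.844, -0.536, -0.0], [0.001, -0.001, -1.0]]
ft_force: [0.5, -0.6, 0.7]
opening: 0.0238
```

Emit:
step_arm(
  steps=[
    [[0.09,0.06,0,1],[0.17,0.13,0,2],[0.17,0.13,0,2],[0.17,0.13,0,2]],
  ],
)

```text
time_s: 3.9
position: [0.6008, -0.1444, 0.207]
tool_rot: [[0.674, -0.738, 0.001], [-0.738, -0.674, -0.0], [0.001, -0.001, -1.0]]
ft_force: [2.5, -1.8, 1.1]
opening: 0.024
```

Emit:
step_arm(
  steps=[
    [[0.08,0.07,0,1],[0.15,0.16,0,2],[0.15,0.16,0,2],[0.15,0.16,0,2]],
  ],
)

```text
time_s: 4.4
position: [0.6069, -0.138, 0.207]
tool_rot: [[0.792, -0.61, 0.002], [-0.61, -0.792, -0.0], [0.002, -0.001, -1.0]]
ft_force: [3.2, -1.9, 2.1]
opening: 0.0241
```

Emit:
step_arm(
  steps=[
    [[0.06,0.09,0,1],[0.12,0.18,0,2],[0.12,0.18,0,2],[0.12,0.18,0,2]],
  ],
)

```text
time_s: 4.9
position: [0.6114, -0.1305, 0.2069]
tool_rot: [[0.886, -0.463, 0.001], [-0.463, -0.886, 0.0], [0.001, -0.001, -1.0]]
ft_force: [3.1, -1.0, 3.5]
opening: 0.024
```

Emit:
step_arm(
  steps=[
    [[0.07,0.09,0,1],[0.11,0.19,0,2],[0.11,0.19,0,2],[0.11,0.19,0,2]],
  ],
)

```text
time_s: 5.4
position: [0.6152, -0.1224, 0.2067]
tool_rot: [[0.953, -0.302, -0.001], [-0.302, -0.953, 0.001], [-0.001, -0.001, -1.0]]
ft_force: [-0.3, 1.5, 5.7]
opening: 0.0238
```

Emit:
step_arm(
  steps=[
    [[0.03,0.1,0,1],[0.05,0.21,0,2],[0.05,0.21,0,2],[0.05,0.21,0,2]],
  ],
)

```text
time_s: 5.9
position: [0.6174, -0.1143, 0.2066]
tool_rot: [[0.991, -0.132, -0.001], [-0.132, -0.991, 0.001], [-0.001, -0.001, -1.0]]
ft_force: [-0.9, 1.7, 4.0]
opening: 0.0237
```

```bash
cat > look.py <<'E'
from h import *
import sys
o=bot.get_obs();print(o["time_s"],o["position"].round(4),o["ft_force"].round(2))
c=np.array([.568,-.1078])
for n in("scene","top"):
    d=grab(n,f"pics/{n}_l.png");P=pts(d);z=P[...,2];p=P[...,:2]-c;rr=np.hypot(p[...,0],p[...,1])
    a=np.arctan2(o["position"][1]-c[1],o["position"][0]-c[0]);al=p@[np.cos(a),np.sin(a)];ac=p@[-np.sin(a),np.cos(a)]
    m=(abs(ac)<.006)&(al>-.007)&(al<.035)&(z>.172)&(z<.215);print(n,m.sum(),"arm top z",np.median(z[m]) if m.any() else 0, np.sort(z[m])[::max(1,m.sum()//8)].round(4))
E
python3 look.py
```

```text
5.9 [ 0.6174 -0.1143  0.2066] [-0.93  1.69  4.  ]
scene 7 arm top z 0.19936870940673287 [0.1972 0.1973 0.198  0.1994 0.1995 0.1996 0.1997]
top 0 arm top z 0 []
```

Emit:
step_arm(
  steps=[
    [[0.01,0.11,0,1],[0.01,0.22,0,2],[0.01,0.22,0,2],[0.01,0.22,0,2]],
  ],
)

```text
time_s: 6.5
position: [0.6173, -0.1048, 0.2049]
tool_rot: [[0.999, 0.042, -0.002], [0.042, -0.999, 0.002], [-0.002, -0.002, -1.0]]
ft_force: [2.4, 3.1, -4.3]
opening: 0.0238
```

Emit:
step_arm(
  steps=[
    [[-0.01,0.11,0,1],[-0.02,0.21,0,2],[-0.02,0.21,0,2],[-0.02,0.21,0,2]],
  ],
)

```text
time_s: 7.0
position: [0.6163, -0.0975, 0.2056]
tool_rot: [[0.977, 0.215, -0.003], [0.215, -0.977, 0.0], [-0.003, -0.001, -1.0]]
ft_force: [-1.5, -0.3, -5.3]
opening: 0.0237
```

The vertical force flipped from +4 to -5 N, which is the drop. I'll check the height.

```bash
python3 look.py; python3 - <<'E'
import cv2
i=cv2.imread("pics/scene_l.png");cv2.imwrite("pics/s2.png",cv2.resize(i[185:285,190:290],(600,600),interpolation=cv2.INTER_CUBIC))
E
```

```text
7.0 [ 0.6163 -0.0975  0.2056] [-1.46 -0.33 -5.34]
scene 0 arm top z 0 []
top 0 arm top z 0 []
```

View pics/s2.png

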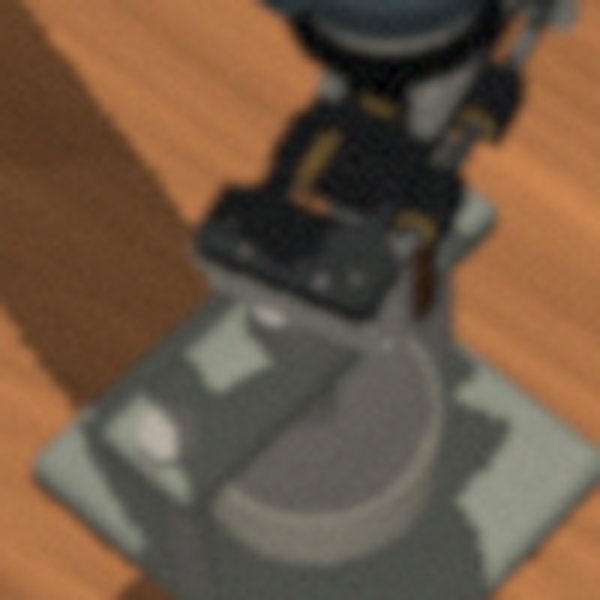

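Crop 5 shows the fingers still on the knob at about (425,275), but the hub is hidden behind the gripper. I'll open slightly so any spindle still carried by friction can drop fully. Then I lower 8 mm and grip again.

Emit:
step_arm(
  steps=[
    [[0,0,0,0],[0,0,0,0],[0,0,0,0],[0,0,0,0]],
  ],
  grip=32,
)

```text
time_s: 7.6
position: [0.6175, -0.0973, 0.2071]
tool_rot: [[0.976, 0.217, 0.001], [0.217, -0.976, -0.0], [0.001, 0.0, -1.0]]
ft_force: [-0.4, 0.0, 0.5]
opening: 0.0317
```

Emit:
step_arm(
  steps=[
    [[0,0,-0.1,0],[0,0,-0.2,0],[0,0,-0.2,0],[0,0,-0.2,0]],
  ],
)

```text
time_s: 8.1
position: [0.6172, -0.0973, 0.1986]
tool_rot: [[0.976, 0.217, -0.0], [0.217, -0.976, 0.0], [-0.0, -0.0, -1.0]]
ft_force: [-0.3, 0.8, -0.5]
opening: 0.0322
```

```bash
python3 - <<'E'
from h import *
o=bot.get_obs();print(o["position"],o["ft_force"],o["qpos"])
d=grab("scene");P=pts(d);p=o["position"]
z=P[...,2]; h=cv2.cvtColor(d["img"],cv2.COLOR_RGB2HSV); i=d["img"].astype(int)
m=(np.hypot(P[...,0]-p[0],P[...,1]-p[1])<.02)&(z>.18)&(z<.25)&(i[...,0]>i[...,2]*1.5)&(i.sum(-1)<260)
print("knob px",m.sum(),"z",np.nanmin(z[m]) if m.any() else 0,np.nanmax(z[m]) if m.any() else 0)
m=(np.hypot(P[...,0]-p[0],P[...,1]-p[1])<.06)&(z>.178)&(z<.205);v,u=np.nonzero(m)
for a,b in list(zip(v,u))[::4]:print(a,b,P[a,b].round(4),i[a,b])
E
```

```text
[ 0.61721847 -0.09730911  0.19858632] [-0.29774521  0.81927163 -0.48593238] [-3.37571142e-01  1.93363299e-01  1.63115657e+00  1.21645592e-05
  1.31717812e+00  1.01495457e+00]
knob px 23 z 0.2051116340658961 0.22964492273841233
228 265 [ 0.6219 -0.0755  0.2046] [85 77 69]
230 264 [ 0.6208 -0.0779  0.1976] [80 68 60]
237 260 [ 0.6275 -0.101   0.2028] [56 45 38]
238 260 [ 0.6265 -0.1001  0.1959] [64 57 52]
240 259 [ 0.6244 -0.1015  0.1862] [82 79 74]
```

With the grip open the vertical force is zero, and the knob top is at about 0.230, so the spindle has dropped. The drop was at about -3° and the crank is now at +12°. I wind forward -375° in total, to about -363°, with a firm grip and fixed wrist, following 8 mm down.

```bash
python3 - <<'E'
import numpy as np
g=lambda a:1.25*np.array([np.cos(np.radians(a)),np.sin(np.radians(a))])
A=12;prev=np.zeros(2)
base=np.zeros(2)
for c in range(8):
    rows=[np.round(g(12-46.875*c-9.375*k)-g(12)-base,2) for k in range(1,6)]
    base=base+rows[-1]
    print([[float(x),float(y),round(-.0052*k,3),0] for k,(x,y) in enumerate(np.round(rows,2),1)])
E
```

```text
[[0.03, -0.2, -0.005, 0], [0.02, -0.41, -0.01, 0], [-0.02, -0.61, -0.016, 0], [-0.09, -0.8, -0.021, 0], [-0.2, -0.97, -0.026, 0]]
[[-0.13, -0.16, -0.005, 0], [-0.28, -0.3, -0.01, 0], [-0.46, -0.4, -0.016, 0], [-0.64, -0.48, -0.021, 0], [-0.84, -0.53, -0.026, 0]]
[[-0.21, -0.01, -0.005, 0], [-0.41, 0.01, -0.01, 0], [-0.61, 0.06, -0.016, 0], [-0.79, 0.15, -0.021, 0], [-0.96, 0.26, -0.026, 0]]
[[-0.15, 0.14, -0.005, 0], [-0.28, 0.31, -0.01, 0], [-0.37, 0.49, -0.016, 0], [-0.44, 0.68, -0.021, 0], [-0.47, 0.88, -0.026, 0]]
[[0.0, 0.21, -0.005, 0], [0.04, 0.41, -0.01, 0], [0.1, 0.6, -0.016, 0], [0.2, 0.78, -0.021, 0], [0.32, 0.94, -0.026, 0]]
[[0.15, 0.14, -0.005, 0], [0.32, 0.25, -0.01, 0], [0.51, 0.34, -0.016, 0], [0.71, 0.39, -0.021, 0], [0.91, 0.41, -0.026, 0]]
[[0.2, -0.01, -0.005, 0], [0.4, -0.06, -0.01, 0], [0.59, -0.14, -0.016, 0], [0.77, -0.25, -0.021, 0], [0.92, -0.38, -0.026, 0]]
[[0.13, -0.16, -0.005, 0], [0.23, -0.34, -0.01, 0], [0.3, -0.53, -0.016, 0], [0.34, -0.73, -0.021, 0], [0.35, -0.94, -0.026, 0]]
```

Emit:
step_arm(
  steps=[
    [[0,0,0,0],[0,0,0,0],[0,0,0,0],[0,0,0,0]],
  ],
  grip=18,
  squeeze=20,
)

```text
time_s: 8.65
position: [0.6173, -0.0973, 0.1988]
tool_rot: [[0.976, 0.217, 0.0], [0.217, -0.976, -0.0], [0.0, 0.0, -1.0]]
ft_force: [-1.2, 0.3, 0.1]
opening: 0.0235
```

Emit:
step_arm(
  steps=[
    [[0.03,-0.2,-0.005,0],[0.02,-0.41,-0.01,0],[-0.02,-0.61,-0.016,0],[-0.09,-0.8,-0.021,0],[-0.2,-0.97,-0.026,0]],
  ],
)

```text
time_s: 9.28
position: [0.6086, -0.1356, 0.1979]
tool_rot: [[0.976, 0.216, -0.002], [0.216, -0.976, 0.003], [-0.001, -0.003, -1.0]]
ft_force: [-4.3, 6.3, 5.5]
opening: 0.0236
```

Emit:
step_arm(
  steps=[
    [[-0.13,-0.16,-0.005,0],[-0.28,-0.3,-0.01,0],[-0.46,-0.4,-0.016,0],[-0.64,-0.48,-0.021,0],[-0.84,-0.53,-0.026,0]],
  ],
)

```text
time_s: 9.9
position: [0.5761, -0.1556, 0.1969]
tool_rot: [[0.976, 0.216, 0.002], [0.216, -0.976, 0.005], [0.003, -0.004, -1.0]]
ft_force: [1.6, 11.2, 2.9]
opening: 0.0233
```

Emit:
step_arm(
  steps=[
    [[-0.2,0.02,-0.005,0],[-0.4,0.04,-0.01,0],[-0.6,0.09,-0.016,0],[-0.78,0.18,-0.021,0],[-0.95,0.29,-0.026,0]],
  ],
)

```text
time_s: 10.52
position: [0.5383, -0.1463, 0.1961]
tool_rot: [[0.976, 0.216, 0.003], [0.216, -0.976, -0.001], [0.003, 0.002, -1.0]]
ft_force: [4.8, 2.0, 1.9]
opening: 0.0234
```

Emit:
step_arm(
  steps=[
    [[-0.15,0.14,-0.005,0],[-0.28,0.31,-0.01,0],[-0.37,0.49,-0.016,0],[-0.44,0.68,-0.021,0],[-0.47,0.88,-0.026,0]],
  ],
)

```text
time_s: 11.15
position: [0.5183, -0.1105, 0.1948]
tool_rot: [[0.976, 0.217, -0.001], [0.217, -0.976, -0.001], [-0.001, 0.001, -1.0]]
ft_force: [-0.3, -3.7, 4.7]
opening: 0.0233
```

Forces are small, so I continue.

Emit:
step_arm(
  steps=[
    [[0.0,0.21,-0.005,0],[0.04,0.41,-0.01,0],[0.1,0.6,-0.016,0],[0.2,0.78,-0.021,0],[0.32,0.94,-0.026,0]],
  ],
)

```text
time_s: 11.78
position: [0.5309, -0.0723, 0.1936]
tool_rot: [[0.976, 0.217, -0.003], [0.217, -0.976, -0.0], [-0.002, -0.0, -1.0]]
ft_force: [-2.2, -2.8, 6.4]
opening: 0.023
```

Emit:
step_arm(
  steps=[
    [[0.15,0.14,-0.005,0],[0.32,0.25,-0.01,0],[0.51,0.34,-0.016,0],[0.71,0.39,-0.021,0],[0.91,0.41,-0.026,0]],
  ],
)

```text
time_s: 12.4
position: [0.5672, -0.0558, 0.1925]
tool_rot: [[0.976, 0.217, -0.003], [0.217, -0.976, 0.0], [-0.003, -0.001, -1.0]]
ft_force: [-3.3, -3.9, 4.5]
opening: 0.0233
```

Emit:
step_arm(
  steps=[
    [[0.2,-0.01,-0.005,0],[0.4,-0.06,-0.01,0],[0.59,-0.14,-0.016,0],[0.77,-0.25,-0.021,0],[0.92,-0.38,-0.026,0]],
  ],
)

```text
time_s: 13.02
position: [0.6036, -0.0705, 0.1914]
tool_rot: [[0.976, 0.217, -0.004], [0.217, -0.976, 0.002], [-0.004, -0.003, -1.0]]
ft_force: [-5.9, 1.0, 8.1]
opening: 0.0235
```

Emit:
step_arm(
  steps=[
    [[0.13,-0.16,-0.005,0],[0.23,-0.34,-0.01,0],[0.3,-0.53,-0.016,0],[0.34,-0.73,-0.021,0],[0.35,-0.94,-0.026,0]],
  ],
)

```text
time_s: 13.65
position: [0.6181, -0.107, 0.1903]
tool_rot: [[0.976, 0.217, -0.002], [0.217, -0.976, 0.004], [-0.001, -0.005, -1.0]]
ft_force: [-3.8, 6.5, 10.6]
opening: 0.0237
```

Emit:
step_arm(
  steps=[
    [[0,0,0,0],[0,0,0,0],[0,0,0,0],[0,0,0,0]],
  ],
)

```text
time_s: 14.15
position: [0.6181, -0.1086, 0.1906]
tool_rot: [[0.976, 0.217, -0.002], [0.217, -0.976, 0.001], [-0.002, -0.001, -1.0]]
ft_force: [-3.0, 0.0, 6.5]
opening: 0.0237
```

```bash
python3 - <<'E'
from h import *
o=bot.get_obs();p=o["position"];print(p,o["ft_force"],o["opening"])
Q=np.array([[.6173,-.0973],[.6086,-.1356],[.5761,-.1556],[.5383,-.1463],[.5183,-.1105],[.5309,-.0723],[.5672,-.0558],[.6036,-.0705],p[:2],[.594,-.1495],[.6069,-.138],[.6174,-.1143]])
s=np.linalg.lstsq(np.c_[2*Q,np.ones(len(Q))],(Q**2).sum(1),rcond=None)[0];c=s[:2];print("axis",c,np.sqrt(s[2]+c@c))
for q in Q: print(np.degrees(np.arctan2(q[1]-c[1],q[0]-c[0])).round(1),end=" ")
print([np.degrees(np.arctan2(y-c[1],x-c[0])).round(1) for x,y in((.6174,-.1143),(.6173,-.1048),(.6163,-.0975))])
d=grab("scene","pics/sf.png");P=pts(d);z=P[...,2];i=d["img"].astype(int)
m=(np.hypot(P[...,0]-p[0],P[...,1]-p[1])<.02)&(z>.17)&(z<.25)&(i[...,0]>i[...,2]*1.5)&(i.sum(-1)<260)
print("knob z",np.nanmax(z[m]) if m.any() else 0)
cv2.imwrite("pics/sf.png",cv2.resize(d["img"][160:300,150:330,::-1],(720,560)))
E
```

```text
[ 0.61810576 -0.10856164  0.19064011] [-2.95263168  0.04476201  6.53445256] 0.023747270435536986
axis [ 0.56810059 -0.10608209] 0.05016272053189808
10.1 -36.1 -80.8 -126.5 -174.9 137.8 91.0 45.1 -2.8 -59.2 -39.4 -9.5 [np.float64(-9.5), np.float64(1.5), np.float64(10.1)]
knob z 0.2205550057401141
```

View pics/sf.png

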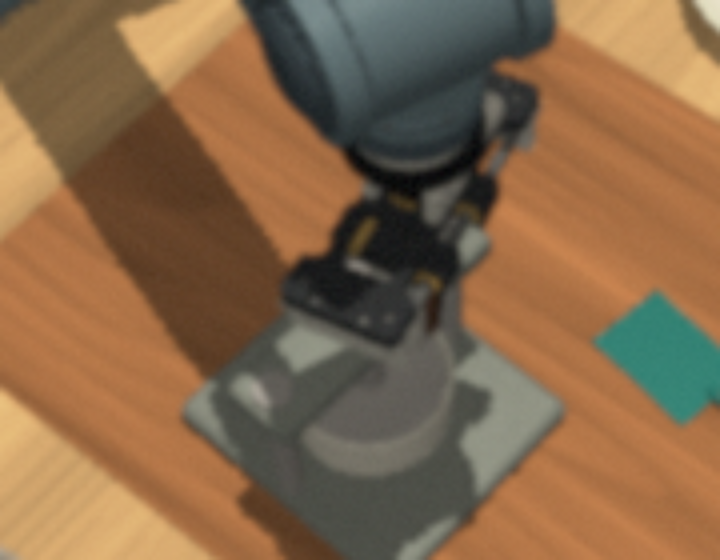

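The final crop shows the fingers on the knob at about (432,310) with the press in place. The knob top fell from about 0.230 to 0.2206, and the crank is at -363° by the fitted axis. The drop lay between -9.5° and +1.5°, so I add about 3° to centre the turn and take off some downward push.

Emit:
step_arm(
  steps=[
    [[0,-0.03,0.01,0],[-0.01,-0.06,0.02,0],[-0.01,-0.06,0.02,0],[-0.01,-0.06,0.02,0],[-0.01,-0.06,0.02,0]],
  ],
)

```text
time_s: 14.82
position: [0.6179, -0.1113, 0.1907]
tool_rot: [[0.976, 0.217, -0.002], [0.217, -0.976, 0.001], [-0.001, -0.001, -1.0]]
ft_force: [-2.8, 1.7, 4.3]
opening: 0.0239
```

```bash
python3 - <<'E'
from h import *
o=bot.get_obs();print(o["time_s"],o["position"],o["ft_force"],o["opening"],abs(o["joint_velocities"]).max())
a,b=np.load("topP.npy"),None
d=grab("top");i0=cv2.imread("pics/top0.png")[:,:,::-1].astype(int);D=abs(d["img"].astype(int)-i0).sum(-1)>120
for n,(u0,v0,u1,v1) in dict(dish=(120,185,190,255),bowl=(362,182,420,238),whisk=(360,240,388,325),spat=(240,125,270,210)).items(): print(n,D[v0:v1,u0:u1].mean().round(3))
print(bot.sign_off())
E
```

```text
14.825 [ 0.6178649  -0.11131517  0.19072345] [-2.77266191  1.69859546  4.33888262] 0.02392851508552909 0.0028758186740239127
dish 0.0
bowl 0.0
whisk 0.0
spat 0.0
the job is handed in; nothing more can be done
None
```

The spindle is properly started. I wound the crank backward until it dropped, then forward about one full turn, and handed the job in at 14.8 s with the fingers still gripping the knob.

- **Backward:** I gripped the knob lightly (3 N) and wound counter-clockwise. The drop showed as the vertical force flipping from +4 to -4 N, at a world angle between -9.5° and +1.5°. I stopped at about +10° and opened the fingers slightly so the spindle could settle. The knob top then read about 0.230 m, against 0.237 m at the start.
- **Forward:** I gripped again at 20 N and wound clockwise to about -366°. That is one turn from the drop, known to about ±6° because I only bracketed the drop angle.
- **Last checks:**
  - Before the final 3°, the knob top read about 0.2206 m, about 9 mm below its height after the drop; 8 mm was expected.
  - At the end the fingers were 23.9 mm apart on the knob, the arm was still, and the tool force was under 6 N.
  - The pie dish, whisk, spatula and bowl look unchanged in the top view.
- **Less certain:** My first estimate of the spindle axis was about 1.7 mm off in y. That caused about 11 N of side force early in the forward turn, until I shifted the path. The gripper hid the hub after the drop, so the later heights come only from the part of the knob I could see.

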